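# Rack the mixing pots by size

## Task

Move the four steel mixing pots from the plywood drying board to the dark wooden rack, each standing upright inside the collar of the round holder made for its diameter: narrowest pot in the narrowest holder, and so on up to the widest in the widest. The slim pot stands inside the wide one: pull it out before you move the wide pot. Set the pots down rather than drop them, and leave the paint tin and the tumbler where they stand.

Things in the scene. Friction and masses are not known exactly. Their poses are not given: they have to be found in the camera images.
- pot_slim: Open straight-sided round steel pot, the narrowest and tallest of the four: outer diameter 34 mm, height 112 mm, wall 3 mm, floor 4 mm, 60 to 230 g. Origin at the centre of its underside, z up its axis. At the start it stands upright inside the wide pot (loosely, 12 mm of play all round, its underside on that pot's 4 mm floor), sticking out 56 mm above the wide pot's rim.
- pot_tall: Open straight-sided round steel pot, the second narrowest and second tallest of the four: outer diameter 46 mm, height 94 mm, wall 3 mm, floor 4 mm, 60 to 230 g. Origin at the centre of its underside, z up its axis. At the start it stands upright on the plywood board. The three places on the 12 mm thick board are about 120 mm apart.
- pot_middle: Open straight-sided round steel pot, the second widest and second lowest of the four: outer diameter 55 mm, height 77 mm, wall 3 mm, floor 4 mm, 60 to 230 g. Origin at the centre of its underside, z up its axis. At the start it stands upright on the plywood board. Its board lies beside the rack, rows parallel within 3 degrees, about 155 mm apart, either one nearer the robot.
- pot_wide: Open straight-sided round steel pot, the widest and lowest of the four: outer diameter 64 mm, height 60 mm, wall 3 mm, floor 4 mm, 60 to 230 g. Origin at the centre of its underside, z up its axis. At the start it stands upright on the plywood board, with the slim pot inside it.
- holder_slim: Fixed round light-wood holder for the 34 mm pot: 4 mm floor, raised collar of outer diameter 62 mm, inner 52 mm, height 14 mm. Origin at the centre of its underside, on the 12 mm thick dark rack; the pot stands 4 mm above the origin. y axis along the row of four holders: 100 mm apart, order shuffled. The rack holds nothing else.
- holder_tall: Fixed round light-wood holder for the 46 mm pot: 4 mm floor, raised collar of outer diameter 74 mm, inner 64 mm, height 14 mm. Origin at the centre of its underside, on the 12 mm thick dark rack; the pot stands 4 mm above the origin. y axis along the row of four holders: 100 mm apart, order shuffled.
- holder_middle: Fixed round light-wood holder for the 55 mm pot: 4 mm floor, raised collar of outer diameter 83 mm, inner 73 mm, height 14 mm. Origin at the centre of its underside, on the 12 mm thick dark rack; the pot stands 4 mm above the origin. y axis along the row of four holders: 100 mm apart, order shuffled.
- holder_wide: Fixed round light-wood holder for the 64 mm pot: 4 mm floor, raised collar of outer diameter 92 mm, inner 82 mm, height 14 mm. Origin at the centre of its underside, on the 12 mm thick dark rack; the pot stands 4 mm above the origin. y axis along the row of four holders: 100 mm apart, order shuffled.
- paint_tin: Bystander: closed metal paint tin, diameter 84 mm, height 95 mm, standing to the robot's right of the work. Origin at the centre of its underside.
- tumbler: Bystander: dark green drinking tumbler, diameter 80 mm at the top, height 150 mm, standing to the robot's left of the work. Origin at the centre of its underside.

How it is judged:
By the outcome, as a careful person would: the job done as asked, in the order asked, and still so for the second after the job is handed in, with the robot touching nothing.
It also fails if it takes over 99 s, if anything falls off the work surface, if the arm or the gripper's body presses on something with over 40 N, if the wrist force passes 120 N, or if a joint passes its speed limit or range.

## Robot

A 6-joint arm with a two-finger parallel gripper is mounted at the origin on the work surface. World frame = base frame: x ahead of the robot, y to its left, z up, the work surface at z = 0. Lengths are in m, angles in degrees, forces in N, time in s.
With the tool pointing down it reaches from about 0.4 to 0.825 m from the base axis. Payload 7 kg.
Tool frame: the origin (TCP) lies midway between the tips of the shut fingers; the grasp point (between the pads) lies r.tcp_to_grasp behind it (r.tcp_to_grasp is the distance from the TCP to the grasp point, in m); x points along the fingers, y is the direction in which the jaws open and shut, and the axes are right-handed (so a half turn about x gives the same grasp; the last joint's range is limited). The gripper opens to 88 mm and grips with 3 to 60 N. Pads are 19 mm wide; open, the fingers measure 130 mm over their backs; the gripper's body (78 mm by 193 mm) begins 47 mm behind the grasp point.
Start: joints at [-49.784, 20.546, 0.682, 0, -70.136, -16.507], TCP at [0.271, -0.618, 0.227] pointing down, gripper open.
Joint ranges: [-176.03, 176.03], [-82.01, 121.73], [-58.28, 71.71], [-173.87, 95.51], [-174.79, -0.11], [-173.66, 173.66]. Speed limits (degrees/s): [136.94, 136.94, 172.46, 180, 180, 180].

## Interface

Orientations are given as [roll, pitch, yaw] about the fixed x, y, z axes, in that order (R = Rz(yaw) Ry(pitch) Rx(roll)).
In Python, from plant import r gives the robot as it stands.
- The arm moves only by the tool carry_out, never from a script. Its argument "moves" is a list of rows, each a list of 7 numbers: the shift along the world's x, y, z in mm, then the turn, a rotation vector about the world's x, y, z in rad, then the opening in per cent of the stroke, from 0 (shut) to 100 (fully open). In form: [[x, y, z, wx, wy, wz, claw], ...]. A call has 1 to 5 rows; each row is the pose to reach, as a shift and turn from the pose commanded when the call began; what a row does not reach only later rows make up. A row lasts 1/10 s, in which the tool goes at most 50 mm and 8.59 degrees, less where a joint would pass 70% of its speed; a pose out of reach is approached as far as the arm can. A call with a gripper value outside its range is refused whole. The fingers move at their own pace and stop on an object; "squeeze" is the grip in N (left out, the last holds). Time passes only in rows, so rows that repeat a pose let the fingers close. It gives the time, the measured TCP pose, the force and the opening at its end, in the units of the state.
- r.get_state(): the state, without advancing time (a new reading comes with each control period).
- r.capture(name): name is "scene" or "top" or "wrist"; returns the picture (400x640x3 uint8, blue, green, red); there is no depth.
- r.camera_params(name): a dict with "K" (3x3 intrinsics, pixels), "rvec" (rotation vector, rad) and "tvec" (3), from world to camera coordinates, as OpenCV has them. Camera axes: x right, y down, z forward; pixel columns grow to the right and rows downward; lengths in m; the calibration is good to about 2 mm. A picture is of the moment at which its call begins: read the wrist's pose just before it. camera_params takes no time and is no camera call; for the wrist camera it gives the pose at the moment of the call.
- r.close_job(): hands the job in, once; it reports no verdict.
The state is a dict: "time_s": time; "joints": joint angles; "qd": joint speeds; "joint_torque": joint torques, N m; "tcp_pos": TCP position; "eef_rot": TCP orientation; "contact_force": force on the tool from outside, world axes, zero at the start; "moment": the same for the moment, N m; "gripper_width": finger opening in m.
Only numpy, scipy, OpenCV 4.12 (cv2) and the standard library are available. Lean on these libraries where they do the work, as an engineer would, in place of code of your own. Each camera call takes 0.05 s, during which the arm holds its last target. There are 200 camera calls.

## Working session

There is one attempt and no reset: what is moved stays moved. The work goes in short steps, Python scripts to look and compute and a tool call to move; the robot and the scene stay as the last step left them, time stands still between calls to the robot, and variables do not carry over. Pictures are saved under pics/ and viewed, about 12 in all and at most 16, crops included, and the job is handed in when it is done.

Besides the shell and the picture viewer there is one more tool, called after "Call:" as name(argument=value, ...) on one line, values as JSON. carry_out: Moves the arm, as the interface text tells. Its arguments: {"type":"object","properties":{"moves":{"type":"array"},"squeeze":{"type":"number"}},"required":["moves"]}

```bash
mkdir -p pics; ls; python3 - <<'E'
from plant import r
import cv2
s=r.get_state(); print(s, r.tcp_to_grasp)
for n in("scene","top"):
    cv2.imwrite(f"pics/{n}0.png",r.capture(n)); p=r.camera_params(n); print(n,p)
E
```

```text
pics
{'time_s': 0.0, 'joints': array([-4.97849595e+01,  2.05917302e+01,  6.30816661e-01, -1.96787847e-02,
       -7.01371584e+01, -1.65080957e+01]), 'qd': array([ 0.05120144,  0.04199825,  0.05783637,  0.00190929, -0.00721814,
        0.01228372]), 'joint_torque': array([ 1.86240213e-03, -5.82711303e+01,  2.93054670e+01,  6.99728921e+00,
        6.53704628e-03, -1.62275228e-04]), 'tcp_pos': array([ 0.27115529, -0.61757022,  0.2255983 ]), 'eef_rot': array([ 95.82755024,  89.90019798, 119.52779294]), 'contact_force': array([-0.43313529, -0.19542754, -0.07208478]), 'moment': array([ 0.01230727, -0.01159259,  0.00260016]), 'gripper_width': 0.08749648099985141} 0.0188
scene {'K': array([[465.14999151,   0.        , 319.51214822],
       [  0.        , 465.14999151, 200.92399718],
       [  0.        ,   0.        ,   1.        ]]), 'rvec': array([ 0.91575188,  2.4181316 , -1.17168357]), 'tvec': array([ 0.40489434, -0.2001908 ,  1.83874882])}
top {'K': array([[410.33231272,   0.        , 318.85508465],
       [  0.        , 410.33231272, 195.45855376],
       [  0.        ,   0.        ,   1.        ]]), 'rvec': array([ 2.13494793, -2.18920975,  0.09294001]), 'tvec': array([0.01542519, 0.55997084, 1.17710931])}
```

View pics/top0.png

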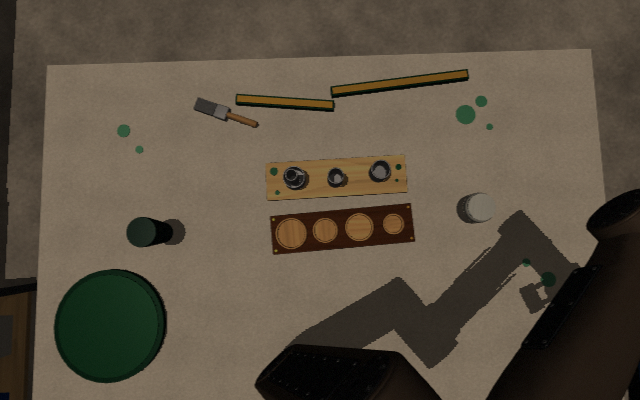

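View pics/scene0.png

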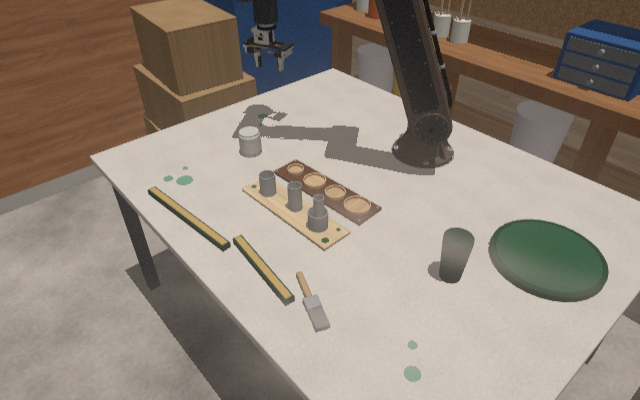

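The top view shows the board (pots near (294,178), (337,178) and (380,171)) beyond the rack, whose holders are near (291,234), (325,231), (359,227) and (394,224). I'll enlarge it.

```bash
python3 - <<'E'
import cv2
i=cv2.imread("pics/top0.png")[150:260,260:420]
i=cv2.resize(i,None,fx=5,fy=5,interpolation=cv2.INTER_CUBIC)
i=cv2.convertScaleAbs(i,alpha=1.5)
for k in range(0,160,20): cv2.putText(i,str(260+k),(k*5,10),0,.35,(255,255,255)); cv2.line(i,(k*5,0),(k*5,549),(90,90,90),1)
for k in range(0,110,10): cv2.putText(i,str(150+k),(0,k*5+4),0,.35,(255,255,255)); cv2.line(i,(0,k*5),(799,k*5),(90,90,90),1)
cv2.imwrite("pics/top1.png",i)
E
```

```text
(no output)
```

View pics/top1.png

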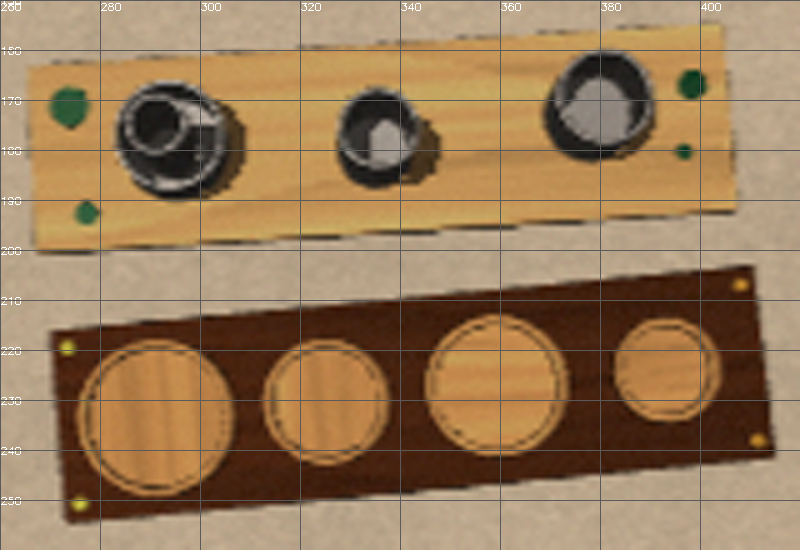

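```bash
cat >h.py <<'E'
import numpy as np, cv2
from plant import r
from scipy.spatial.transform import Rotation as R
def px2w(p,u,v,z):
    M=cv2.Rodrigues(p["rvec"])[0]; C=-M.T@p["tvec"]
    d=M.T@np.linalg.solve(p["K"],[u,v,1]); return (C+d*(z-C[2])/d[2])*1000
def w2px(p,X): return cv2.projectPoints(np.array(X,float).reshape(-1,3)/1000,p["rvec"],p["tvec"],p["K"],None)[0][:,0]
def circ(p,x,y,z,rad,n=60):
    t=np.linspace(0,2*np.pi,n); return w2px(p,np.c_[x+rad*np.cos(t),y+rad*np.sin(t),0*t+z])
def rot(s): return R.from_euler("xyz",s["eef_rot"],degrees=True)
E
python3 - <<'E'
from h import *
p=r.camera_params("top"); s=r.get_state()
H=[]
for n,u,v,z in [("hw",291.2,233.6,.026),("ht",325.2,230.4,.026),("hm",359.4,227,.026),("hs",393.6,224,.026),("wide",294.2,177.6,.072),("slim",291.4,174.8,.128),("tall",335.8,175.6,.106),("mid",380.8,169.8,.089),("tin",480,207,.095),("tumb",142,232,.15)]:
    print(n,px2w(p,u,v,z).round(1))
print(rot(s).as_matrix().round(3))
E
```

```text
hw [450.6  84.8  26. ]
ht [457.5 -14.6  26. ]
hm [ 464.9 -114.6   26. ]
hs [ 471.2 -214.4   26. ]
wide [608.7  69.7  72. ]
slim [608.3  73.  128. ]
tall [606.1 -47.8 106. ]
mid [ 621.7 -174.7   89. ]
tin [ 510.  -441.7   95. ]
tumb [463.1 468.  150. ]
[[-0.001 -0.402  0.916]
 [ 0.001  0.916  0.402]
 [-1.     0.001 -0.   ]]
```

Call:
carry_out(moves=[[20, 43, 6, 0, 0, 0.14, 100], [40, 86, 12, 0, 0, 0.28, 100], [60, 129, 18, 0, 0, 0.42, 100], [80, 172, 24, 0, 0, 0.56, 100], [100, 215, 30, 0, 0, 0.7, 100]])

```text
time_s: 0.6
tcp_pos: [0.3716, -0.4012, 0.2564]
eef_rot: [73.3, 90.0, 137.4]
contact_force: [1.3, -0.5, -0.1]
gripper_width: 0.0875
```

Call:
carry_out(moves=[[20, 43, 6, 0, 0, 0.1, 100], [40, 86, 12, 0, 0, 0.2, 100], [60, 129, 18, 0, 0, 0.32, 100], [80, 172, 24, 0, 0, 0.44, 100], [100, 215, 30, 0, 0, 0.527, 100]])

```text
time_s: 1.1
tcp_pos: [0.4716, -0.1861, 0.2868]
eef_rot: [-30.2, 90.0, 64.1]
contact_force: [1.0, -0.7, -0.7]
gripper_width: 0.0878
```

Call:
carry_out(moves=[[15, 40, 0, 0, 0, 0, 100], [30, 80, 0, 0, 0, 0, 100], [45, 120, 0, 0, 0, 0, 100], [60, 140, 0, 0, 0, 0, 100], [60, 140, 0, 0, 0, 0, 100]])

```text
time_s: 1.6
tcp_pos: [0.5325, -0.0454, 0.2858]
eef_rot: [84.6, 89.9, 178.8]
contact_force: [-0.8, -0.6, -1.0]
gripper_width: 0.0873
```

```bash
python3 - <<'E'
from h import *
s=r.get_state(); print(s["tcp_pos"],s["joints"],s["time_s"],rot(s).as_matrix().round(3))
p=r.camera_params("wrist"); i=r.capture("wrist"); cv2.imwrite("pics/w0.png",i); np.save("w0.npy",p,allow_pickle=True)
M=cv2.Rodrigues(p["rvec"])[0]; print(-M.T@p["tvec"], M[2],p["K"])
# overlay predictions
for x,y,z,a in [(608.7,69.7,72,32),(608.3,73,128,17),(606,-47.8,106,23),(621.7,-174.7,89,27.5),(450.6,84.8,26,46),(457.5,-14.6,26,37),(464.9,-114.6,26,41.5),(471.2,-214.4,26,31)]:
    cv2.polylines(i,[circ(p,x,y,z,a).round().astype(int)],True,(0,0,255),1)
cv2.imwrite("pics/w0o.png",i)
E
```

```text
[ 0.53251116 -0.04539732  0.28579235] [ 1.61466790e+01  5.28403793e+00 -1.15111317e+01 -1.63877328e-02
 -7.32551120e+01 -1.19523159e+01] 1.6 [[-0.001 -0.997 -0.073]
 [ 0.    -0.073  0.997]
 [-1.     0.001  0.   ]]
[ 0.53896742 -0.11754583  0.44362192] [-0.02100488  0.27197692 -0.9620745 ] [[291.69951784   0.         318.0478266 ]
 [  0.         291.69951784 198.34731966]
 [  0.           0.           1.        ]]
```

View pics/w0o.png

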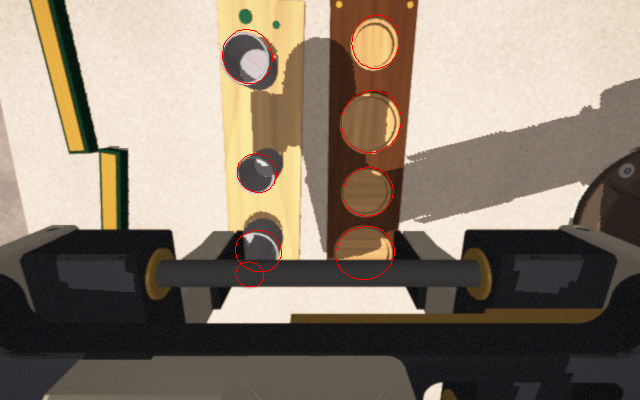

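The overlays fit the wrist picture well: mid pot rim (246,57), tall (256,172), wide rim arc top (255,232), and the holders. The slim pot is hidden behind the gripper bar. Next I move above the slim pot.

Call:
carry_out(moves=[[26, 40, 0, 0, 0, 0, 100], [52, 80, 0, 0, 0, 0, 100], [76, 118, 0, 0, 0, 0, 100], [76, 118, -45, 0, 0, 0, 100], [76, 118, -90, 0, 0, 0, 100]])

```text
time_s: 2.15
tcp_pos: [0.6082, 0.0706, 0.1959]
eef_rot: [-66.0, 89.9, 28.0]
contact_force: [0.5, 0.7, -1.5]
gripper_width: 0.0876
```

Call:
carry_out(moves=[[0, 0, -30, 0, 0, 0, 100], [0, 0, -50, 0, 0, 0, 100], [0, 0, -50, 0, 0, 0, 100]])

```text
time_s: 2.45
tcp_pos: [0.6051, 0.0684, 0.1432]
eef_rot: [103.9, 89.6, -162.2]
contact_force: [0.7, 0.5, -0.4]
gripper_width: 0.0876
```

```bash
python3 - <<'E'
from h import *
s=r.get_state(); print(s["tcp_pos"],s["contact_force"],s["time_s"])
i=r.capture("top"); 
p=r.camera_params("top")
i=cv2.resize(i[140:250,260:420],None,fx=5,fy=5,interpolation=cv2.INTER_CUBIC)
p2=r.camera_params("wrist"); j=r.capture("wrist")
for x,y,z,a in [(608.7,69.7,72,32),(608.3,73,128,17)]:
    cv2.polylines(j,[circ(p2,x,y,z,a).round().astype(int)],True,(0,0,255),1)
cv2.imwrite("pics/w1.png",j)
E
```

```text
[0.60505518 0.06843252 0.14319778] [ 0.65545235  0.54488657 -0.36221671] 2.45
```

View pics/w1.png

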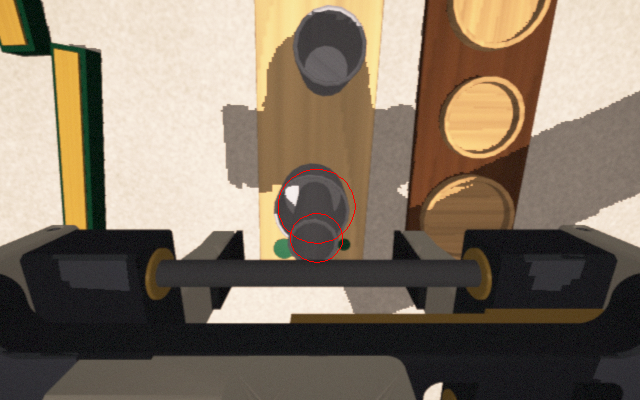

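Picture w1: slim rim at about (314,238) and wide rim at about (314,205), both within 2 px of the prediction. Descend and grip.

Call:
carry_out(moves=[[2, 3, -30, 0, 0, 0, 100], [2, 3, -60, 0, 0, 0, 100], [2, 3, -60, 0, 0, 0, 100], [2, 3, -60, 0, 0, 0, 35], [2, 3, -60, 0, 0, 0, 10]], squeeze=20)

```text
time_s: 3.05
tcp_pos: [0.6109, 0.0733, 0.0891]
eef_rot: [-79.6, 89.8, 14.4]
contact_force: [0.1, 0.3, 0.9]
gripper_width: 0.0765
```

Call:
carry_out(moves=[[0, 0, 0, 0, 0, 0, 10], [0, 0, 0, 0, 0, 0, 10], [0, 0, 0, 0, 0, 0, 10], [0, 0, 0, 0, 0, 0, 10]])

```text
time_s: 3.45
tcp_pos: [0.6095, 0.073, 0.0869]
eef_rot: [-71.6, 90.0, 22.4]
contact_force: [-0.9, 0.5, -0.7]
gripper_width: 0.0453
```

Call:
carry_out(moves=[[0, 0, 0, 0, 0, 0, 10], [0, 0, 0, 0, 0, 0, 10], [0, 0, 0, 0, 0, 0, 10], [0, 0, 0, 0, 0, 0, 10]])

```text
time_s: 3.85
tcp_pos: [0.6094, 0.073, 0.0865]
eef_rot: [123.6, 90.0, -142.4]
contact_force: [-0.8, 1.0, 1.4]
gripper_width: 0.0335
```

Call:
carry_out(moves=[[0, 0, 8, 0, 0, 0, 10], [0, 0, 25, 0, 0, 0, 10], [0, 0, 50, 0, 0, 0, 10], [0, 0, 80, 0, 0, 0, 10], [0, 0, 110, 0, 0, 0, 10]])

```text
time_s: 4.35
tcp_pos: [0.609, 0.0728, 0.1979]
eef_rot: [105.8, 90.0, -160.2]
contact_force: [0.9, 0.4, -2.0]
gripper_width: 0.0334
```

```bash
python3 - <<'E'
from h import *
s=r.get_state(); print(s["tcp_pos"],s["contact_force"],s["gripper_width"],s["time_s"])
a=r.capture("scene"); a=cv2.resize(a[140:260,220:400],None,fx=4,fy=4,interpolation=cv2.INTER_CUBIC)
cv2.imwrite("pics/s1.png",a)
print([(r.get_state()["tcp_pos"]*1000).round(1) for _ in range(3)])
E
```

```text
[0.60902109 0.07284901 0.19787604] [ 0.89261751  0.42847923 -1.99285402] 0.03335014964506274 4.35
[array([611.7,  73.2, 203.9]), array([611.7,  73.2, 203.9]), array([611.7,  73.2, 203.9])]
```

View pics/s1.png

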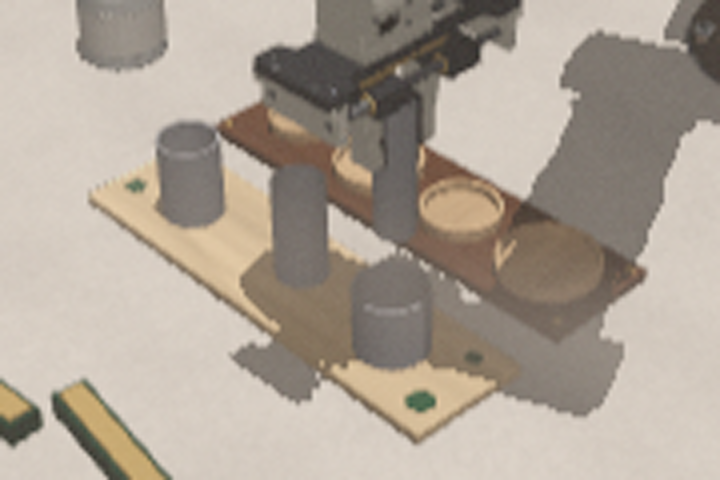

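Picture s1: the slim pot is out, upright between the pads at (395,180), and the wide pot still stands at (390,315). Carry to the slim holder.

Call:
carry_out(moves=[[-20, -41, 0, 0, 0, 0, 10], [-40, -82, 0, 0, 0, 0, 10], [-60, -123, 0, 0, 0, 0, 10], [-80, -164, 0, 0, 0, 0, 10], [-100, -205, 0, 0, 0, 0, 10]])

```text
time_s: 4.9
tcp_pos: [0.5083, -0.1334, 0.197]
eef_rot: [-88.9, 90.0, 5.1]
contact_force: [0.6, 0.2, -0.6]
gripper_width: 0.0336
```

Call:
carry_out(moves=[[-20, -42, 0, 0, 0, 0, 10], [-38, -82, 0, 0, 0, 0, 10], [-38, -82, -30, 0, 0, 0, 10], [-38, -82, -60, 0, 0, 0, 10], [-38, -82, -80, 0, 0, 0, 10]])

```text
time_s: 5.4
tcp_pos: [0.4702, -0.2144, 0.1152]
eef_rot: [58.0, 89.9, 152.0]
contact_force: [0.0, 0.4, -1.0]
gripper_width: 0.0332
```

```bash
python3 - <<'E'
from h import *
s=r.get_state(); print(s["tcp_pos"],s["contact_force"],s["gripper_width"],s["time_s"])
p=r.camera_params("wrist");a=r.capture("wrist")
cv2.polylines(a,[circ(p,471.2,-214.4,26,31).round().astype(int)],True,(0,0,255),1)
b=r.capture("scene"); b=cv2.resize(b[140:220,240:400],None,fx=4,fy=4,interpolation=cv2.INTER_CUBIC)
b=cv2.copyMakeBorder(b,0,0,0,0,0)
cv2.imwrite("pics/w2.png",np.vstack([a[80:280],b]))
E
```

```text
[ 0.4701788  -0.21442366  0.11521813] [ 1.57673840e-04  3.87723687e-01 -1.01873991e+00] 0.033220658666111444 5.4
```

View pics/w2.png

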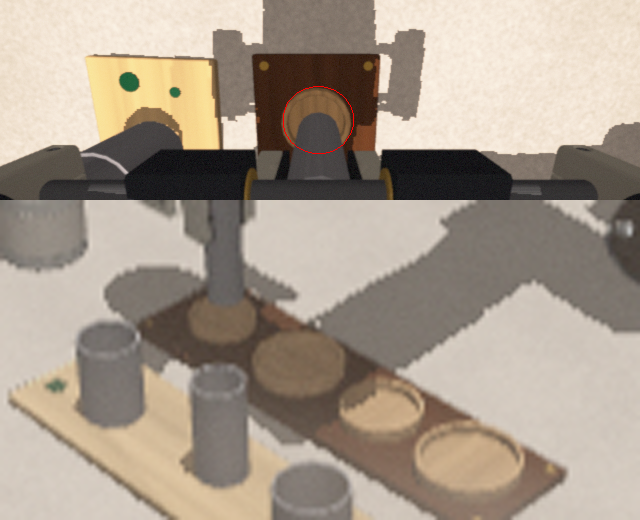

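Picture w2: the slim pot (318,115) hangs centred over its holder (317,120). Lower it.

Call:
carry_out(moves=[[0, 0, -14, 0, 0, 0, 10], [0, 0, -22, 0, 0, 0, 10], [0, 0, -27, 0, 0, 0, 10], [0, 0, -29, 0, 0, 0, 10], [0, 0, -29, 0, 0, 0, 10]])

```text
time_s: 6.0
tcp_pos: [0.4716, -0.214, 0.0879]
eef_rot: [-129.1, 90.0, -35.1]
contact_force: [0.4, 0.3, -0.8]
gripper_width: 0.0333
```

Call:
carry_out(moves=[[0, 0, -1, 0, 0, 0, 10], [0, 0, -2, 0, 0, 0, 10], [0, 0, -2, 0, 0, 0, 10]])

```text
time_s: 6.3
tcp_pos: [0.4719, -0.2142, 0.0865]
eef_rot: [-115.8, 89.9, -21.8]
contact_force: [-1.1, 1.1, 4.7]
gripper_width: 0.0334
```

Contact felt (about 5 N). Release and rise.

Call:
carry_out(moves=[[0, 0, 0, 0, 0, 0, 100], [0, 0, 0, 0, 0, 0, 100], [0, 0, 0, 0, 0, 0, 100], [0, 0, 0, 0, 0, 0, 100], [0, 0, 0, 0, 0, 0, 100]])

```text
time_s: 6.8
tcp_pos: [0.4714, -0.214, 0.0855]
eef_rot: [91.3, 90.0, -174.7]
contact_force: [-0.3, 0.8, 1.0]
gripper_width: 0.0679
```

Call:
carry_out(moves=[[0, 0, 15, 0, 0, 0, 100], [0, 0, 45, 0, 0, 0, 100], [0, 0, 80, 0, 0, 0, 100], [0, 0, 114, 0, 0, 0, 100], [0, 0, 114, 0, 0, 0, 100]])

```text
time_s: 7.3
tcp_pos: [0.4741, -0.2147, 0.2045]
eef_rot: [-107.4, 89.5, -13.4]
contact_force: [-0.3, 0.2, -0.8]
gripper_width: 0.0878
```

```bash
python3 - <<'E'
from h import *
s=r.get_state(); print(s["tcp_pos"],s["contact_force"],s["gripper_width"],s["time_s"])
p=r.camera_params("top");a=r.capture("top")
a=cv2.resize(a[140:250,260:420],None,fx=5,fy=5,interpolation=cv2.INTER_CUBIC)
def dr(x,y,z,rad): cv2.polylines(a,[((circ(p,x,y,z,rad)-[260,140]+.5)*5-.5).round().astype(int)],True,(0,0,255),1)
dr(608.7,69.7,72,32);dr(606,-47.8,106,23);dr(621.7,-174.7,89,27.5)
dr(450.6,84.8,26,46);dr(457.5,-14.6,26,37);dr(464.9,-114.6,26,41.5)
cv2.imwrite("pics/t2.png",a)
E
```

```text
[ 0.47407593 -0.21471272  0.20447028] [-0.29162957  0.18924235 -0.82212394] 0.08783889820995397 7.3
```

View pics/t2.png

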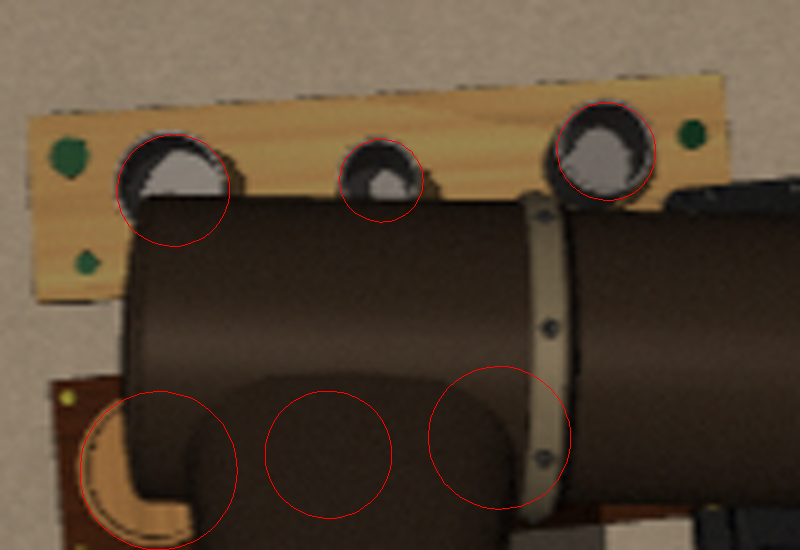

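Picture t2: predicted rims sit on the pots (tall at (381,180), middle at (606,150), wide at (173,190)). The arm hides the rack. Now the middle pot.

Call:
carry_out(moves=[[40, 10, 0, 0, 0, 0, 100], [85, 22, 0, 0, 0, 0, 100], [125, 32, 0, 0, 0, 0, 100], [151, 39, -15, 0, 0, 0, 100], [151, 39, -60, 0, 0, 0, 100]])

```text
time_s: 7.85
tcp_pos: [0.6279, -0.1744, 0.1409]
eef_rot: [-104.7, 89.6, -10.6]
contact_force: [0.6, -0.2, -0.4]
gripper_width: 0.0877
```

Call:
carry_out(moves=[[0, 0, -35, 0, 0, 0, 100], [0, 0, -70, 0, 0, 0, 100], [0, 0, -100, 0, 0, 0, 100], [0, 0, -100, 0, 0, 0, 100], [0, 0, -100, 0, 0, 0, 30]])

```text
time_s: 8.35
tcp_pos: [0.622, -0.1751, 0.039]
eef_rot: [96.0, 89.9, -169.9]
contact_force: [0.2, -0.7, 1.0]
gripper_width: 0.0838
```

Call:
carry_out(moves=[[0, 0, 0, 0, 0, 0, 30], [0, 0, 0, 0, 0, 0, 30], [0, 0, 0, 0, 0, 0, 30], [0, 0, 0, 0, 0, 0, 30], [0, 0, 0, 0, 0, 0, 30]])

```text
time_s: 8.85
tcp_pos: [0.6231, -0.175, 0.0408]
eef_rot: [-99.8, 89.9, -5.7]
contact_force: [0.0, 1.6, 6.4]
gripper_width: 0.0537
```

Call:
carry_out(moves=[[0, 0, 8, 0, 0, 0, 30], [0, 0, 30, 0, 0, 0, 30], [0, 0, 65, 0, 0, 0, 30], [-20, 5, 90, 0, 0, 0, 30], [-60, 20, 90, 0, 0, 0, 30]])

```text
time_s: 9.35
tcp_pos: [0.5658, -0.1557, 0.1331]
eef_rot: [-103.9, 89.6, -9.9]
contact_force: [-0.3, 1.3, -1.7]
gripper_width: 0.0537
```

Call:
carry_out(moves=[[-40, 15, 0, 0, 0, 0, 30], [-75, 30, 0, 0, 0, 0, 30], [-97, 40, 0, 0, 0, 0, 30], [-97, 40, -25, 0, 0, 0, 30], [-97, 40, -50, 0, 0, 0, 30]])

```text
time_s: 9.85
tcp_pos: [0.4654, -0.1146, 0.0805]
eef_rot: [-83.2, 89.8, 10.9]
contact_force: [0.7, 0.5, -1.8]
gripper_width: 0.0537
```

```bash
python3 - <<'E'
from h import *
s=r.get_state(); print(s["tcp_pos"],s["contact_force"],s["gripper_width"],s["time_s"])
p=r.camera_params("wrist");a=r.capture("wrist")
cv2.polylines(a,[circ(p,464.9,-114.6,26,41.5).round().astype(int)],True,(0,0,255),1)
b=r.capture("scene"); b=cv2.resize(b[140:220,240:400],None,fx=4,fy=4,interpolation=cv2.INTER_CUBIC)
cv2.imwrite("pics/w3.png",np.vstack([a[80:280],b]))
E
```

```text
[ 0.46543359 -0.11457116  0.08049989] [ 0.74852383  0.53881875 -1.75970786] 0.05367884234079579 9.85
```

View pics/w3.png

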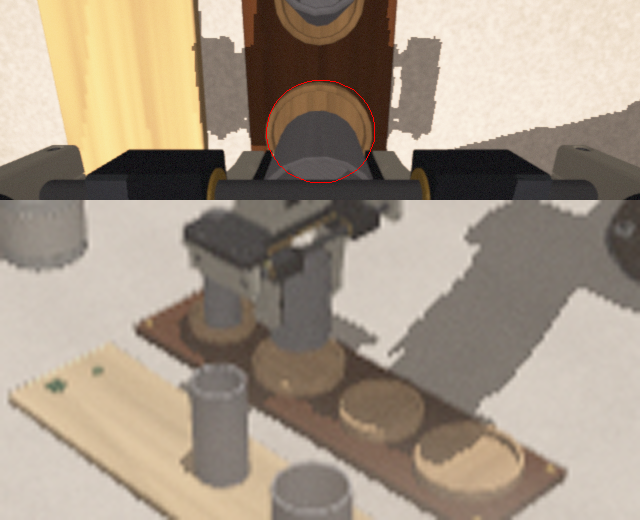

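Picture w3: the middle pot (320,135) is centred over its holder (320,130), and the slim pot stands in its own. Lower and release.

Call:
carry_out(moves=[[0, 0, -18, 0, 0, 0, 30], [0, 0, -29, 0, 0, 0, 30], [0, 0, -34, 0, 0, 0, 30], [0, 0, -36, 0, 0, 0, 30], [0, 0, -37, 0, 0, 0, 30]])

```text
time_s: 10.45
tcp_pos: [0.4651, -0.1153, 0.0444]
eef_rot: [121.1, 89.9, -144.8]
contact_force: [-12.7, 4.7, 32.2]
gripper_width: 0.0537
```

Call:
carry_out(moves=[[0, 0, 0, 0, 0, 0, 30], [0, 0, 0, 0, 0, 0, 30]])

```text
time_s: 10.65
tcp_pos: [0.4651, -0.1153, 0.0445]
eef_rot: [137.3, 90.0, -128.7]
contact_force: [-8.0, 3.0, 19.0]
gripper_width: 0.0537
```

Call:
carry_out(moves=[[0, 0, 1, 0, 0, 0, 30], [0, 0, 1, 0, 0, 0, 100], [0, 0, 1, 0, 0, 0, 100], [0, 0, 1, 0, 0, 0, 100], [0, 0, 1, 0, 0, 0, 100]])

```text
time_s: 11.15
tcp_pos: [0.4655, -0.1151, 0.0435]
eef_rot: [134.6, 90.0, -131.4]
contact_force: [-0.8, 0.6, -0.2]
gripper_width: 0.08
```

Call:
carry_out(moves=[[0, 0, 15, 0, 0, 0, 100], [0, 0, 55, 0, 0, 0, 100], [0, 0, 96, 0, 0, 0, 100], [20, 10, 106, 0, 0, 0, 100], [60, 28, 106, 0, 0, 0, 100]])

```text
time_s: 11.65
tcp_pos: [0.5258, -0.0872, 0.1528]
eef_rot: [-82.3, 89.7, 11.7]
contact_force: [1.5, 0.8, 0.4]
gripper_width: 0.0876
```

Call:
carry_out(moves=[[40, 19, 0, 0, 0, 0, 100], [81, 39, 0, 0, 0, 0, 100], [81, 39, 0, 0, 0, 0, 100], [81, 39, 0, 0, 0, 0, 100]])

```text
time_s: 12.05
tcp_pos: [0.6065, -0.0475, 0.1483]
eef_rot: [95.4, 89.9, -170.6]
contact_force: [-0.7, -0.4, 0.5]
gripper_width: 0.0874
```

```bash
python3 - <<'E'
from h import *
s=r.get_state(); print(s["tcp_pos"],s["contact_force"],s["gripper_width"],s["time_s"])
p=r.camera_params("wrist");a=r.capture("wrist")
cv2.polylines(a,[circ(p,606,-47.8,106,23).round().astype(int)],True,(0,0,255),1)
b=r.capture("scene"); b=cv2.resize(b[140:220,240:400],None,fx=4,fy=4,interpolation=cv2.INTER_CUBIC)
cv2.imwrite("pics/w4.png",np.vstack([a[80:280],b]))
E
```

```text
[ 0.60654679 -0.04753713  0.14826574] [-0.70451658 -0.39918742  0.50917905] 0.08737073732249542 12.05
```

View pics/w4.png

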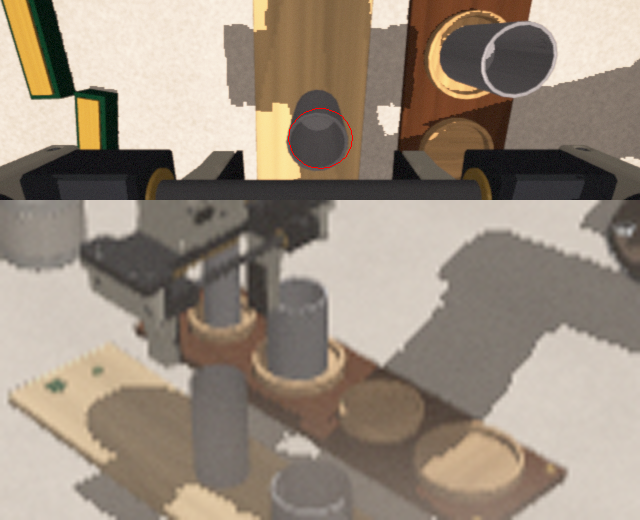

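Picture w4: tall rim at (317,140), within 3 px of the prediction. The middle and slim pots stand in their holders. Grip the tall pot.

Call:
carry_out(moves=[[1, 1, -40, 0, 0, 0, 100], [1, 1, -75, 0, 0, 0, 100], [1, 1, -96, 0, 0, 0, 100], [1, 1, -96, 0, 0, 0, 20], [1, 1, -96, 0, 0, 0, 20]])

```text
time_s: 12.65
tcp_pos: [0.6073, -0.0475, 0.0544]
eef_rot: [-149.3, 90.0, -55.3]
contact_force: [0.2, -0.1, 0.7]
gripper_width: 0.0767
```

Call:
carry_out(moves=[[0, 0, 0, 0, 0, 0, 20], [0, 0, 0, 0, 0, 0, 20], [0, 0, 0, 0, 0, 0, 20], [0, 0, 0, 0, 0, 0, 20], [0, 0, 0, 0, 0, 0, 20]])

```text
time_s: 13.15
tcp_pos: [0.6077, -0.047, 0.0543]
eef_rot: [-90.3, 89.9, 3.7]
contact_force: [-1.6, -0.5, 5.0]
gripper_width: 0.0451
```

Call:
carry_out(moves=[[0, 0, 8, 0, 0, 0, 20], [0, 0, 30, 0, 0, 0, 20], [0, 0, 65, 0, 0, 0, 20], [-15, 4, 96, 0, 0, 0, 20], [-55, 12, 96, 0, 0, 0, 20]])

```text
time_s: 13.65
tcp_pos: [0.5567, -0.0347, 0.1539]
eef_rot: [-91.5, 89.5, 2.5]
contact_force: [-1.0, 0.3, -0.9]
gripper_width: 0.0449
```

Call:
carry_out(moves=[[-40, 8, 0, 0, 0, 0, 20], [-75, 16, 0, 0, 0, 0, 20], [-94, 20, 0, 0, 0, 0, 20], [-94, 20, -28, 0, 0, 0, 20], [-94, 20, -56, 0, 0, 0, 20]])

```text
time_s: 14.15
tcp_pos: [0.4587, -0.0144, 0.0945]
eef_rot: [-71.2, 89.8, 22.8]
contact_force: [0.6, 1.0, -1.7]
gripper_width: 0.0448
```

```bash
python3 - <<'E'
from h import *
s=r.get_state(); print(s["tcp_pos"],s["contact_force"],s["gripper_width"],s["time_s"])
p=r.camera_params("wrist");a=r.capture("wrist")
cv2.polylines(a,[circ(p,457.5,-14.6,26,37).round().astype(int)],True,(0,0,255),1)
b=r.capture("scene"); b=cv2.resize(b[140:220,240:400],None,fx=4,fy=4,interpolation=cv2.INTER_CUBIC)
cv2.imwrite("pics/w5.png",np.vstack([a[80:280],b]))
E
```

```text
[ 0.45874475 -0.01440901  0.09454863] [ 0.64501621  0.9532902  -1.66708209] 0.04481192148821333 14.15
```

View pics/w5.png

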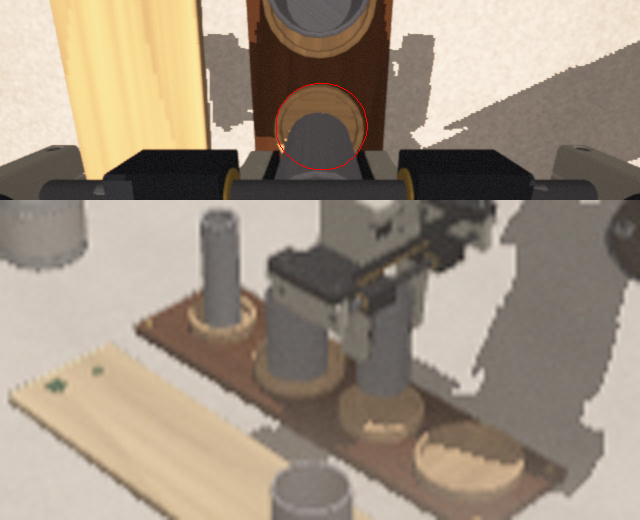

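Picture w5: the tall pot (319,140) is centred over its holder (321,127). Commanded z is 94 and contact should come at 58.

Call:
carry_out(moves=[[0, 0, -18, 0, 0, 0, 20], [0, 0, -29, 0, 0, 0, 20], [0, 0, -33, 0, 0, 0, 20], [0, 0, -34, 0, 0, 0, 20], [0, 0, -34, 0, 0, 0, 20]])

```text
time_s: 14.75
tcp_pos: [0.4587, -0.015, 0.06]
eef_rot: [-97.0, 90.0, -3.0]
contact_force: [-0.3, 0.2, -0.7]
gripper_width: 0.0448
```

Call:
carry_out(moves=[[0, 0, -1, 0, 0, 0, 20], [0, 0, -1, 0, 0, 0, 20]])

```text
time_s: 14.95
tcp_pos: [0.4586, -0.015, 0.0589]
eef_rot: [-73.1, 90.0, 20.9]
contact_force: [-0.6, 0.5, -1.0]
gripper_width: 0.0445
```

Call:
carry_out(moves=[[0, 0, -1, 0, 0, 0, 20], [0, 0, -1, 0, 0, 0, 20]])

```text
time_s: 15.15
tcp_pos: [0.4587, -0.015, 0.0582]
eef_rot: [-89.0, 90.0, 5.1]
contact_force: [-2.6, -0.7, 5.7]
gripper_width: 0.0449
```

Contact. Release, rise and go over to the wide pot.

Call:
carry_out(moves=[[0, 0, 0, 0, 0, 0, 100], [0, 0, 0, 0, 0, 0, 100], [0, 0, 0, 0, 0, 0, 100], [0, 0, 0, 0, 0, 0, 100], [0, 0, 0, 0, 0, 0, 100]])

```text
time_s: 15.65
tcp_pos: [0.4584, -0.015, 0.0575]
eef_rot: [109.1, 90.0, -156.9]
contact_force: [-0.7, -0.6, -0.1]
gripper_width: 0.0798
```

Call:
carry_out(moves=[[0, 0, 15, 0, 0, 0, 100], [0, 0, 50, 0, 0, 0, 100], [0, 0, 82, 0, 0, 0, 100], [20, 10, 92, 0, 0, 0, 100], [55, 31, 92, 0, 0, 0, 100]])

```text
time_s: 16.15
tcp_pos: [0.5139, 0.0158, 0.1524]
eef_rot: [-71.0, 89.7, 22.9]
contact_force: [0.6, 0.4, 0.3]
gripper_width: 0.0877
```

Call:
carry_out(moves=[[38, 21, 0, 0, 0, 0, 100], [76, 42, 0, 0, 0, 0, 100], [96, 54, 0, 0, 0, 0, 100], [96, 54, -30, 0, 0, 0, 100], [96, 54, -50, 0, 0, 0, 100]])

```text
time_s: 16.65
tcp_pos: [0.6094, 0.0704, 0.0976]
eef_rot: [90.6, 89.9, -175.4]
contact_force: [-0.5, -0.3, -0.3]
gripper_width: 0.0874
```

```bash
python3 - <<'E'
from h import *
s=r.get_state(); print(s["tcp_pos"],s["contact_force"],s["gripper_width"],s["time_s"])
p=r.camera_params("wrist");a=r.capture("wrist")
cv2.polylines(a,[circ(p,608.7,69.7,72,32).round().astype(int)],True,(0,0,255),1)
b=r.capture("scene"); b=cv2.resize(b[140:240,240:400],None,fx=4,fy=4,interpolation=cv2.INTER_CUBIC)
cv2.imwrite("pics/w6.png",np.vstack([a[80:280],b]))
E
```

```text
[0.60938622 0.07038982 0.09761875] [-0.47760369 -0.30912786 -0.26287056] 0.08740499821142231 16.65
```

View pics/w6.png

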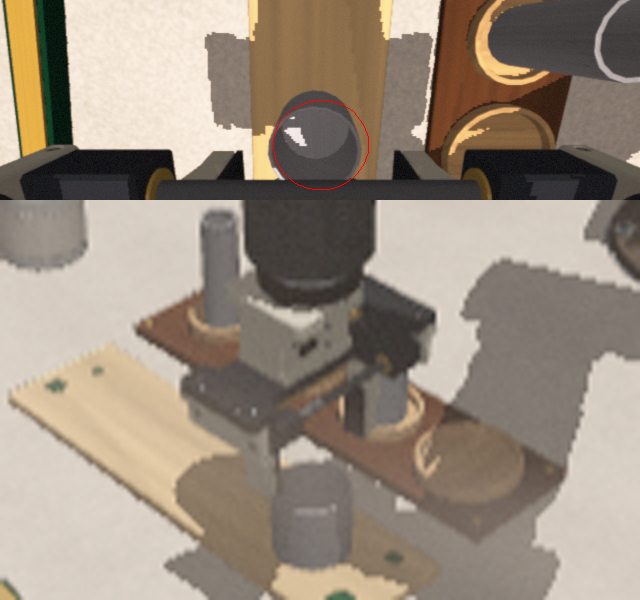

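Picture w6: wide rim centre at (316,146) against the predicted (321,145), so the pot is about 4 mm further in x. Correct by +4 and grip.

Call:
carry_out(moves=[[4, 0, 0, 0, 0, 0, 100], [4, 0, -30, 0, 0, 0, 100], [4, 0, -55, 0, 0, 0, 100], [4, 0, -64, 0, 0, 0, 100], [4, 0, -64, 0, 0, 0, 50]])

```text
time_s: 17.25
tcp_pos: [0.6135, 0.0698, 0.0356]
eef_rot: [126.6, 90.0, -139.3]
contact_force: [0.4, -0.7, 0.5]
gripper_width: 0.0835
```

Call:
carry_out(moves=[[0, 0, 0, 0, 0, 0, 50], [0, 0, 0, 0, 0, 0, 50], [0, 0, 0, 0, 0, 0, 50], [0, 0, 0, 0, 0, 0, 50]])

```text
time_s: 17.65
tcp_pos: [0.6141, 0.0702, 0.037]
eef_rot: [-78.3, 89.9, 15.8]
contact_force: [-2.3, 0.4, 6.6]
gripper_width: 0.0628
```

Call:
carry_out(moves=[[0, 0, 8, 0, 0, 0, 50], [0, 0, 30, 0, 0, 0, 50], [0, 0, 60, 0, 0, 0, 50], [-20, 2, 74, 0, 0, 0, 50], [-62, 6, 74, 0, 0, 0, 50]])

```text
time_s: 18.15
tcp_pos: [0.5543, 0.0768, 0.1122]
eef_rot: [-77.5, 89.7, 16.5]
contact_force: [-0.4, 0.4, -1.2]
gripper_width: 0.0629
```

Call:
carry_out(moves=[[-42, 4, 0, 0, 0, 0, 50], [-80, 7, 0, 0, 0, 0, 50], [-100, 9, 0, 0, 0, 0, 50], [-100, 9, -15, 0, 0, 0, 50], [-100, 9, -35, 0, 0, 0, 50]])

```text
time_s: 18.65
tcp_pos: [0.4519, 0.0858, 0.0761]
eef_rot: [-61.2, 89.7, 32.9]
contact_force: [0.7, 0.9, -2.1]
gripper_width: 0.0626
```

```bash
python3 - <<'E'
from h import *
s=r.get_state(); print(s["tcp_pos"],s["contact_force"],s["gripper_width"],s["time_s"])
p=r.camera_params("wrist");a=r.capture("wrist")
cv2.polylines(a,[circ(p,450.6,84.8,26,46).round().astype(int)],True,(0,0,255),1)
b=r.capture("scene"); b=cv2.resize(b[140:240,240:400],None,fx=4,fy=4,interpolation=cv2.INTER_CUBIC)
cv2.imwrite("pics/w7.png",np.vstack([a[80:280],b]))
E
```

```text
[0.45187966 0.08582086 0.0760925 ] [ 0.66582496  0.87188449 -2.12538605] 0.06264036684739396 18.65
```

View pics/w7.png

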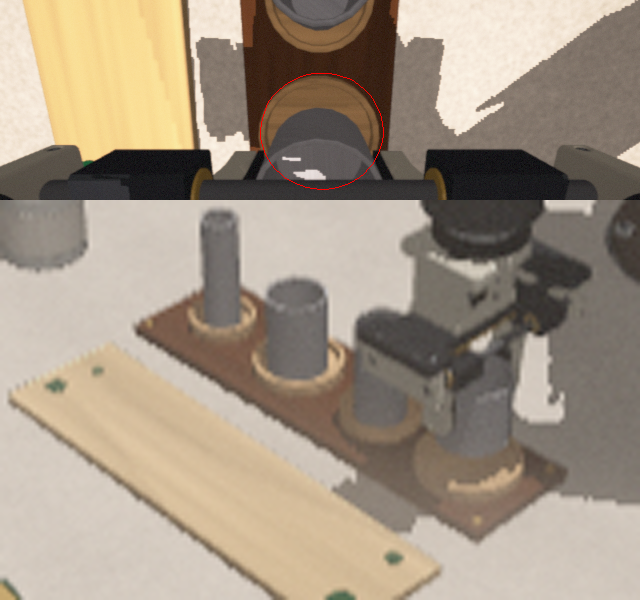

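Picture w7: the wide pot (320,135) hangs centred over its holder (321,130), with the other three standing in theirs. Lower.

Call:
carry_out(moves=[[0, 0, -18, 0, 0, 0, 50], [0, 0, -29, 0, 0, 0, 50], [0, 0, -33, 0, 0, 0, 50], [0, 0, -34, 0, 0, 0, 50], [0, 0, -34, 0, 0, 0, 50]])

```text
time_s: 19.25
tcp_pos: [0.4515, 0.085, 0.041]
eef_rot: [160.1, 90.0, -105.9]
contact_force: [-0.2, -0.5, -0.2]
gripper_width: 0.0632
```

Call:
carry_out(moves=[[0, 0, -1, 0, 0, 0, 50], [0, 0, -1, 0, 0, 0, 50]])

```text
time_s: 19.45
tcp_pos: [0.4518, 0.0851, 0.0408]
eef_rot: [-91.2, 90.0, 2.9]
contact_force: [-3.6, -0.1, 12.7]
gripper_width: 0.0627
```

Contact. Release, rise and back clear of the rack for the last look.

Call:
carry_out(moves=[[0, 0, 0, 0, 0, 0, 100], [0, 0, 0, 0, 0, 0, 100], [0, 0, 0, 0, 0, 0, 100], [0, 0, 0, 0, 0, 0, 100], [0, 0, 0, 0, 0, 0, 100]])

```text
time_s: 19.95
tcp_pos: [0.4514, 0.085, 0.0395]
eef_rot: [127.8, 90.0, -138.2]
contact_force: [0.4, 0.5, -0.2]
gripper_width: 0.0873
```

Call:
carry_out(moves=[[0, 0, 12, 0, 0, 0, 100], [0, 0, 45, 0, 0, 0, 100], [0, 0, 90, 0, 0, 0, 100], [0, 0, 135, 0, 0, 0, 100], [0, 20, 160, 0, 0, 0, 100]])

```text
time_s: 20.45
tcp_pos: [0.4522, 0.1045, 0.2033]
eef_rot: [-67.7, 89.8, 26.2]
contact_force: [1.6, 0.3, 0.1]
gripper_width: 0.0876
```

Call:
carry_out(moves=[[0, 45, 10, 0, 0, 0, 100], [0, 90, 20, 0, 0, 0, 100], [0, 130, 30, 0, 0, 0, 100], [0, 170, 40, 0, 0, 0, 100], [0, 170, 40, 0, 0, 0, 100]])

```text
time_s: 20.95
tcp_pos: [0.452, 0.2793, 0.2404]
eef_rot: [-55.1, 89.9, 39.1]
contact_force: [-0.0, -0.4, -0.5]
gripper_width: 0.0873
```

```bash
python3 - <<'E'
from h import *
s=r.get_state(); print(s["tcp_pos"],s["contact_force"],s["gripper_width"],s["time_s"])
a=r.capture("top");a=cv2.resize(a[195:260,260:420],None,fx=4,fy=4,interpolation=cv2.INTER_CUBIC)
b=r.capture("scene"); b=cv2.resize(b[135:215,240:400],None,fx=4,fy=4,interpolation=cv2.INTER_CUBIC)
cv2.imwrite("pics/f.png",np.vstack([a,b]))
E
```

```text
[0.45198927 0.27925791 0.24040813] [-0.00896555 -0.40253228 -0.46493763] 0.08725643678336306 20.95
```

View pics/f.png

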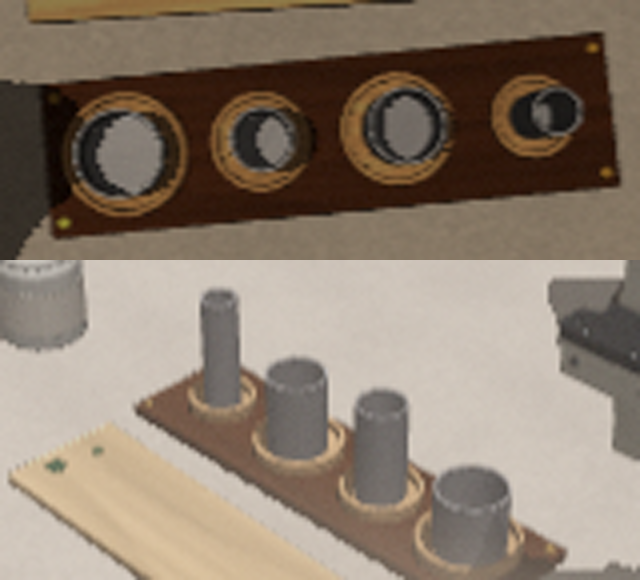

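Last picture: all four pots stand upright inside their collars, and the gripper is clear at the right.

```bash
python3 -c "
from plant import r
print(r.close_job())"
```

```text
the job is handed in; nothing more can be done
None
```

All four pots now stand on the dark rack, each in the holder made for its diameter, and the job is handed in. I pulled the slim pot out of the wide one first. Then I moved the middle, tall and wide pots, lowering each until contact before letting go. It took about 21 s.

- **Final check:** the top and side pictures show all four pots upright inside their collars, with the gripper clear and the measured outside force close to zero. The paint tin still stands at its place. The tumbler was not in those last crops, but the arm never went near it.
- **Harder contact:** the middle pot was pressed down with about 32 N at set-down, so I backed off 1 mm before releasing. The other three touched at 5–13 N.
- **Disagreement:** the wide pot was about 4 mm off my first estimate in x. I corrected this before gripping it.

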